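Tug-test the catches of two column cases

ROBOT

A 7-joint arm with a two-finger parallel gripper is mounted at the origin on a cart in front of the work surface, level with it; the furniture and walls round the work are solid. World frame = base frame: x ahead of the robot, y to its left, z up, the work surface at z = 0. Lengths are in m, angles in rad, forces in N, time in s.
With the tool pointing down it reaches from about 0.4 to 0.875 m from the base axis. Payload 19.3 kg.
Tool frame: the origin (TCP) lies on the centre line of the jaws, within the pads' length; the fingertips stand 8 mm ahead of it and the grasp point (between the pads) lies 11 mm behind it; z points along the fingers, y is the line along which they close (so a half turn about z gives the same grasp; the last joint's range is limited). The gripper opens to 85 mm and grips with 20 to 120 N. Pads are 22 mm wide; open, the fingers measure 114 mm over their backs; the gripper's body (76 mm by 85 mm) begins 54 mm behind the grasp point. The pads swing forward as they close: fully open they stand 13 mm farther back than shut.
Start: joints at [1.055, 0.521, -0.036, 1.599, 0.021, 1.021, -0.113], TCP at [0.269, -0.564, 0.239] pointing down, gripper open.
Joint ranges: [-2.91, 2.91], [-0.3, 2.13], [-1.5, 1.42], [0.17, 2.43], [-1.26, 4.41], [0.16, 1.93], [-2.52, 2.52]. Speed limits (rad/s): [1.89, 1.89, 2.39, 2.39, 3.01, 3.01, 3.01].

INTERFACE

Orientations are given as [roll, pitch, yaw] about the fixed x, y, z axes, in that order (R = Rz(yaw) Ry(pitch) Rx(roll)).
In Python, from workcell import status, grab_frame, camera_params, bot, search_frame, silhouettes gives the robot as it stands.
- The arm moves only by the shell command python3 -m creep 'ROWS' [FORCE]. ROWS is JSON, a list of rows, each a list of 5 numbers: the shift along the tool's x, y, z in units of 60 mm (1.0 is 60 mm), then the turn about the tool's z in units of 8 degrees (1.0 is 8 degrees), then the opening, from 0 (shut) to 1 (fully open). In form: [[x, y, z, twist, hand], ...]. A call has 1 to 5 rows; each row is the pose to reach, as a shift and turn from the pose commanded when the call began, along the tool's axes at that moment; what a row does not reach only later rows make up. A row lasts 1/8 s, in which the tool goes at most 62.5 mm and 10.7 degrees, less where a joint would pass 70% of its speed; a pose out of reach is approached as far as the arm can. A call with a gripper value outside its range is refused whole. The fingers move at their own pace and stop on an object; FORCE is the grip in N (left out, the last holds). Time passes only in rows, so rows that repeat a pose let the fingers close. It gives the time, the measured TCP pose, the force, the opening and the grip force at its end, in the units of the state.
- status.observe(): the state, without advancing time (a new reading comes with each control period).
- grab_frame(name): name is "scene" or "top"; returns the picture (420x560x3 uint8, blue, green, red); there is no depth.
- camera_params(name): a dict with "K" (3x3 intrinsics, pixels), "rvec" (rotation vector, rad) and "tvec" (3), from world to camera coordinates, as OpenCV has them. Camera axes: x right, y down, z forward; pixel columns grow to the right and rows downward; lengths in m; the calibration is good to about 2 mm. A picture is of the moment at which its call begins. camera_params takes no time and is no camera call.
- bot.job_done(): hands the job in; it is judged then, once.
Trained networks look in the newest picture that a camera, given by its name, has taken for a name from the list of things; names that differ only in an ending like _2 or _b are one class to them, and where a whole thing is asked for, a point or a joint stands for the part that bears it (a point fixed in the world has none). Each returns a list of dicts, best first, with "p" (0 to 1); they miss things now and then, are a little off and sometimes report something else, mostly with a low value. They report only what shows in the picture. A call takes as long as a camera call.
- search_frame(camera, name): "extent" ([left, top, right, bottom] as shares, 0 to 1, of the picture: columns of its width, rows of its height, round what is visible of it).
- silhouettes(camera, name): "mask" (420x560 bool, what is visible of it) and "extent" ([left, top, right, bottom] as shares, 0 to 1, of the picture: columns of its width, rows of its height, round what is visible of it).
The state is a dict: "clock": time; "qpos": joint angles; "qd": joint speeds; "joint_efforts": joint torques, N m; "position": TCP position; "tool_rot": TCP orientation; "force": force on the tool from outside, world axes, zero at the start; "moment": the same for the moment, N m; "grip_width": finger opening in m; "finger_force": force on a finger pad.
Only numpy, scipy, OpenCV 4.12 (cv2) and the standard library are available. Lean on these libraries where they do the work, as an engineer would, in place of code of your own. Each camera call takes 0.05 s, during which the arm holds its last target. There are 200 camera calls.

TASK

Two column cases stand shut on the bench, but one lid's catch may not have taken. Check the left-hand case (the robot's left) and then the right-hand one, before pressing anything: pull its bar handle firmly straight up by a centimetre or so; if the lid lifts with it, let it down, press the black pad at the lid's front until the catch snaps, and tug the bar again until it holds, before going on to the next case. Leave both lids shut and caught, the handles let go, and everything else on the bench where it was.

Things in the scene. Friction and masses are not known exactly. Their poses are not given: they have to be found in the camera images.
- case_1: Fixed flat grey plastic storage case for a steel column, 150 mm deep (x) by 150 mm wide (y), lid top 53 mm above the bench when shut; one of two look-alikes, one to the robot's left (+y) and one to its right. Origin: centre of its underside. Its x axis points from the catch at the front to the hinge at the back, z up.
- case_1_lid (a joint): Lid hinge at the back edge, rad. 0 = shut and caught (play to 0.02); down but not caught it rests on the catch at 0.04 to 0.05 (7 mm up at the front, hidden by the rim); grows as the front lifts; falls back if let go. 6 to 9 N down on the press pad snaps it shut (push 12 to 15 N to be sure); caught, it holds over 20 N of pull at the bar. Uncaught, 2 N at the bar lifts it. Either lid may be the uncaught one.
- case_1_pull (a joint): Travel of the sprung bar handle out of its lid, m: 0 = in, 0.014 = stop; straight up from the lid. Spring: 2 N to start, 5 N at 6 mm, 9 N at 14 mm; it draws the bar back in when let go. On a caught lid a tug draws the bar out (6 mm or more is a proper tug); on an uncaught lid the lid lifts instead.
- case_1_grip (a point): Middle of that bar handle: round steel bar 10 mm thick, running along the case's y axis, 72 mm between its two upright posts; bar centre 24 mm above the lid's top (19 mm clear under the bar), 100 mm in front of the hinge axis. The bar swivels lightly (up to 0.4 rad to and fro, about 20 mm below it), so it gives a little with the fingers.
- case_1_press (a point): Top centre of the press pad: black rubber pad 18 mm (x) by 44 mm (y), 4 mm proud of the lid, at the middle of the lid's front edge over the catch; 140 mm in front of the hinge axis, 40 mm in front of the bar. Push straight down here to snap the lid shut.
- case_1_hinge (a point): Middle of the lid's hinge axis (along the case's y), 63 mm above the bench (10 mm above the lid's top), at the back edge of the case. Fixed.
- case_2: Fixed flat grey plastic storage case for a steel column, 150 mm deep (x) by 150 mm wide (y), lid top 53 mm above the bench when shut; one of two look-alikes, one to the robot's left (+y) and one to its right. Origin: centre of its underside. Its x axis points from the catch at the front to the hinge at the back, z up.
- case_2_lid (a joint): Lid hinge at the back edge, rad. 0 = shut and caught (play to 0.02); down but not caught it rests on the catch at 0.04 to 0.05 (7 mm up at the front, hidden by the rim); grows as the front lifts; falls back if let go. 6 to 9 N down on the press pad snaps it shut (push 12 to 15 N to be sure); caught, it holds over 20 N of pull at the bar. Uncaught, 2 N at the bar lifts it. Either lid may be the uncaught one.
- case_2_pull (a joint): Travel of the sprung bar handle out of its lid, m: 0 = in, 0.014 = stop; straight up from the lid. Spring: 2 N to start, 5 N at 6 mm, 9 N at 14 mm; it draws the bar back in when let go. On a caught lid a tug draws the bar out (6 mm or more is a proper tug); on an uncaught lid the lid lifts instead.
- case_2_grip (a point): Middle of that bar handle: round steel bar 10 mm thick, running along the case's y axis, 72 mm between its two upright posts; bar centre 24 mm above the lid's top (19 mm clear under the bar), 100 mm in front of the hinge axis. The bar swivels lightly (up to 0.4 rad to and fro, about 20 mm below it), so it gives a little with the fingers.
- case_2_press (a point): Top centre of the press pad: black rubber pad 18 mm (x) by 44 mm (y), 4 mm proud of the lid, at the middle of the lid's front edge over the catch; 140 mm in front of the hinge axis, 40 mm in front of the bar. Push straight down here to snap the lid shut.
- case_2_hinge (a point): Middle of the lid's hinge axis (along the case's y), 63 mm above the bench (10 mm above the lid's top), at the back edge of the case. Fixed.
- marker: Marker pen, 128 mm long, 14 mm thick, lying between the cases; bystander. Origin: underside, middle.
- pen: Ball pen, 126 mm long, 7 mm thick, lying in front of the left case; bystander. Origin: underside, middle.
- beaker: Small glass beaker, 60 mm wide, 71 mm tall, at the back left; bystander. Origin: centre of underside.
- bottle: Small blue-capped bottle, 57 mm wide, 101 mm tall, at the front right; bystander. Origin: centre of underside.

How it is judged:
On the way, in this order (a step that is already met when the one before it is completed fails the run):
1. the left case is tugged: if its catch has not taken, its lid lifts clearly (over 0.08 rad); if it has, the bar is drawn out over 6 mm while the lid stays shut (under 0.02 rad) (((world y of case_2 above 0 m and value of joint case_2_lid above 0.08 rad) or (world y of case_2 below 0 m and (value of joint case_1_pull above 0.006 m and value of joint case_1_lid below 0.02 rad)))), for 0.1 s.
2. if the left lid gave, it has been pressed shut and its bar is drawn out over 6 mm with the lid staying shut; if it held, the right case is tugged and its lid lifts clearly (over 0.08 rad) (((world y of case_2 above 0 m and (value of joint case_2_pull above 0.006 m and value of joint case_2_lid below 0.02 rad)) or (world y of case_2 below 0 m and value of joint case_2_lid above 0.08 rad))), for 0.1 s.
3. the right case's bar is drawn out over 6 mm while its lid stays shut (re-pressed first if it gave) (((world y of case_2 above 0 m and (value of joint case_1_pull above 0.006 m and value of joint case_1_lid below 0.02 rad)) or (world y of case_2 below 0 m and (value of joint case_2_pull above 0.006 m and value of joint case_2_lid below 0.02 rad)))), for 0.1 s.
At the end, for the whole second after the job is handed in: Both lids are shut and caught (hinge under 0.02 rad) and both bars are back in (under 3 mm out) (value of joint each of case_1_lid, case_2_lid below 0.02 rad and value of joint each of case_1_pull, case_2_pull below 0.003 m); the robot touches nothing.
It fails at once if the marker is shifted by more than 30 mm (distance of marker from where it was at the start of the episode above 0.03 m).
It fails at once if the pen is shifted by more than 30 mm (distance of pen from where it was at the start of the episode above 0.03 m).
It fails at once if the beaker is shifted by more than 30 mm (distance of beaker from where it was at the start of the episode above 0.03 m).
It fails at once if the bottle is shifted by more than 30 mm (distance of bottle from where it was at the start of the episode above 0.03 m).
It also fails if it takes over 64 s, if anything falls off the work surface, if the arm or the gripper's body presses on something with over 40 N, if the wrist force passes 120 N, or if a joint passes its speed limit or range.

## Working session

There is one attempt and no reset: what is moved stays moved. The work goes in short steps, Python scripts to look and compute and a shell command to move; the robot and the scene stay as the last step left them, time stands still between calls to the robot, and variables do not carry over. Pictures are saved under pics/ and viewed, at most 10 in all, crops included, and the job is handed in when it is done.

```bash
mkdir -p pics
python3 - <<'E'
from workcell import *
import cv2,numpy as np
s=status.observe();print(s)
for c in("scene","top"):
    cv2.imwrite(f"pics/{c}0.png",grab_frame(c))
    p=camera_params(c);R=cv2.Rodrigues(np.array(p["rvec"]))[0];print(c,np.array(p["K"]).tolist(),(-R.T@np.array(p["tvec"]).ravel()).round(3))
    for n in("case_1","case_1_grip","case_1_press"):
        print(n,[(np.round(np.array(d["extent"])*[560,420,560,420],1).tolist(),round(d["p"],2)) for d in search_frame(c,n)])
E
```

```text
{'clock': 0.0, 'qpos': array([ 1.05479521,  0.52200306, -0.03631795,  1.59998947,  0.02121052,
        1.02112235, -0.1128059 ]), 'qd': array([ 9.28595023e-05, -1.04596414e-03,  8.79978988e-04,  7.52607581e-04,
        6.64544045e-04, -1.89857876e-04,  8.71221889e-04]), 'joint_efforts': array([-3.17753802e-03, -9.27116489e+01,  1.97839223e+00, -3.69938314e+01,
        1.77685503e-02,  8.15918291e-03,  3.62638048e-05]), 'position': array([ 0.26930636, -0.56363994,  0.23873931]), 'tool_rot': array([-3.14045973e+00,  9.54888192e-05,  4.45782267e-01]), 'force': array([-0.71574674,  0.52062874,  0.14771533]), 'moment': array([-0.00477489, -0.0071764 , -0.01894102]), 'finger_force': 0.0, 'grip_width': 0.08522212729568444}
scene [[458.8149674446462, 0.0, 282.0940838485288], [0.0, 458.8149674446462, 207.54910384118025], [0.0, 0.0, 1.0]] [-0.157  0.841  0.697]
case_1 [([200.5, 219.5, 291.6, 290.7], 0.87), ([285.4, 167.5, 352.2, 216.6], 0.81)]
case_1_grip []
case_1_press [([286.7, 171.5, 357.3, 208.6], 0.62)]
top [[504.4437550917726, 0.0, 269.41936359174815], [0.0, 504.4437550917726, 217.24163034094585], [0.0, 0.0, 1.0]] [0.199 0.025 1.42 ]
case_1 [([310.0, 171.2, 371.9, 232.4], 0.78), ([176.4, 180.2, 237.1, 244.9], 0.75), ([192.6, 214.6, 217.6, 223.0], 0.19)]
case_1_grip [([327.3, 204.0, 357.8, 211.1], 0.41)]
case_1_press [([307.6, 171.7, 373.6, 233.6], 0.69)]
```

Run:
```python
import cv2
a=cv2.imread("pics/top0.png");cv2.imwrite("pics/a.png",cv2.resize(a[110:310,130:400],None,fx=2.9,fy=2.9,interpolation=2))
```

```text
(no output)
```

View pics/a.png

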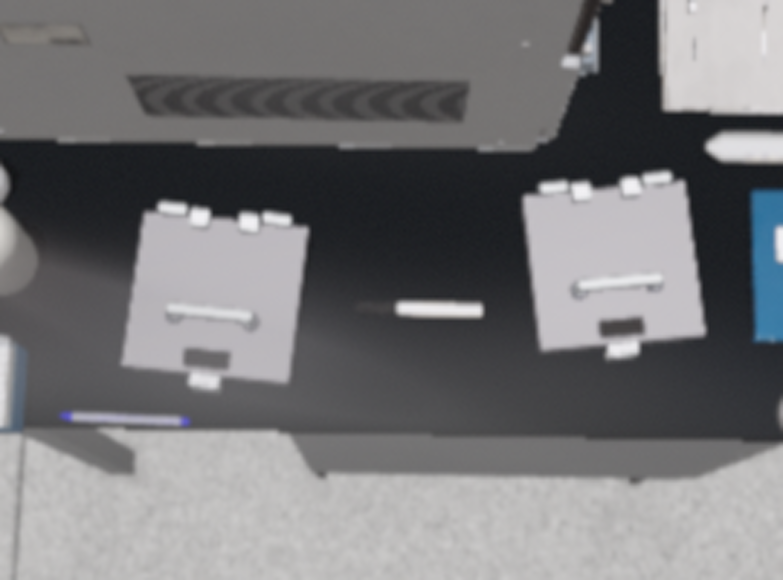

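View pics/scene0.png

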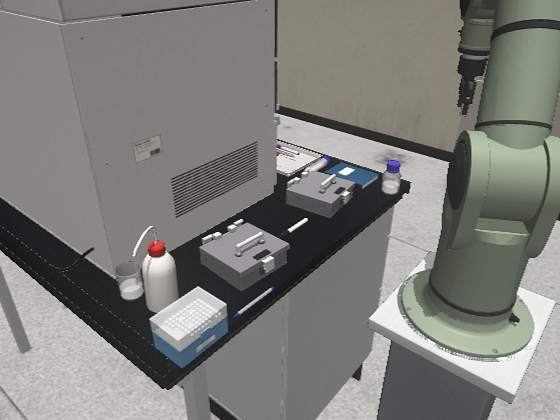

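Top view: the left case's bar runs about (190,217)-(217,220) px and the right one's about (330,209)-(357,207). The marker lies between the cases and the pen is in front of the left one. The arm stands clear in the scene view.

```bash
cat > h.py <<'E'
from workcell import *
import cv2,numpy as np
def world(c,uv,z):
    p=camera_params(c);R=cv2.Rodrigues(np.array(p["rvec"]))[0];t=np.array(p["tvec"]).ravel()
    uv=np.array(uv,float).reshape(-1,1,2)
    r=cv2.undistortPoints(uv,np.array(p["K"]),None)[:,0];d=np.c_[r,np.ones(len(r))]@R;o=-R.T@t
    return o+d*((z-o[2])/d[:,2])[:,None]
def plan(x,y,z,yaw):
    s=status.observe();R=cv2.Rodrigues(np.zeros(3))[0]
    from scipy.spatial.transform import Rotation as Ro
    R=Ro.from_euler("xyz",s["tool_rot"])
    d=R.inv().apply(np.array([x,y,z])-s["position"])
    dy=(yaw-s["tool_rot"][2]+np.pi)%(2*np.pi)-np.pi
    print("units",(d/.06).round(3),"twist units (tool z down => -dyaw)",round(-np.degrees(dy)/8,2))
E
python3 - <<'E'
from h import *
f=lambda a:np.array(a)/2.9+[130,110]
for n,b,c in(("L",[(173,310),(252,318)],[(145,211),(308,228),(289,383),(122,366)]),("R",[(580,288),(658,281)],[(523,195),(684,181),(706,335),(541,351)])):
    B=world("top",f(b),.077);C=world("top",f(c),.053)
    x=(C[0]+C[1]-C[2]-C[3]);print(n,"bar",B.mean(0).round(4),"centre",C.mean(0).round(4),"sides",np.linalg.norm(C-np.roll(C,1,0),axis=1).round(3),"yaw",np.arctan2(x[1],x[0]))
    yb=B[0]-B[1];print("bar yaw",np.arctan2(yb[1],yb[0])-np.pi/2)
    xa=x[:2]/np.linalg.norm(x[:2]);print("bar from centre",C.mean(0)[:2]-.025*xa)
    for s in(1,-1):plan(*B.mean(0)[:2],.2,np.arctan2(x[1],x[0])+s*np.pi/2)
E
```

```text
L bar [0.4543 0.1896 0.077 ] centre [0.4762 0.1899 0.053 ] sides [0.152 0.158 0.151 0.158] yaw -0.08957636319170177
bar yaw -0.08206470349984496
bar from centre [0.45126605 0.19214209]
units [  8.194 -10.003   0.656] twist units (tool z down => -dyaw) -7.42
units [  8.194 -10.003   0.656] twist units (tool z down => -dyaw) 15.08
R bar [ 0.4904 -0.1907  0.077 ] centre [ 0.5149 -0.1895  0.053 ] sides [0.154 0.157 0.153 0.158] yaw 0.1165273760165975
bar yaw 0.1119671034168157
bar from centre [ 0.49009762 -0.19236633]
units [ 6.004 -4.024  0.655] twist units (tool z down => -dyaw) -8.89
units [ 6.004 -4.024  0.655] twist units (tool z down => -dyaw) 13.61
```

```bash
python3 -m creep '[[0.78,-0.62,0,-1,0.6],[1.57,-1.23,0,-2,0.6],[2.36,-1.85,0,-3,0.6],[3.14,-2.46,0,-4,0.6],[3.9,-3.05,0,-4,0.6]]' 40; python3 -c "
from h import *
plan(.453,.190,.17,1.484);print(status.observe()['qpos'].round(2))"
```

```text
clock: 1.02
position: [0.4023, -0.2962, 0.2396]
tool_rot: [3.141, -0.0, 1.006]
force: [0.8, 0.2, -0.6]
grip_width: 0.0515
finger_force: 0.0
units [ 7.299 -3.621  1.157] twist units (tool z down => -dyaw) -3.42
[ 0.72  0.33 -0.26  1.91  0.1   0.91 -0.15]
```

```bash
python3 -m creep '[[0.9,-0.45,0,0,0.5],[1.8,-0.9,0,0,0.5],[2.7,-1.35,0,-1,0.5],[3.6,-1.8,0,-2,0.5],[4.5,-2.24,0.3,-3,0.5]]' && python3 -m creep '[[0,0,0,0,0.5]]'; python3 -c "
from h import *
plan(.453,.190,.15,1.484);print(status.observe()['qpos'].round(2))"
```

```text
clock: 1.65
position: [0.4338, 0.0036, 0.2222]
tool_rot: [3.139, -0.0, 1.427]
force: [1.1, -1.0, -0.7]
grip_width: 0.0426
finger_force: 0.0
clock: 1.78
position: [0.433, 0.0056, 0.2208]
tool_rot: [-3.141, -0.001, 1.431]
force: [0.0, -0.5, 0.4]
grip_width: 0.0428
finger_force: 0.0
units [ 3.088 -0.096  1.184] twist units (tool z down => -dyaw) -0.38
[ 0.27  0.27 -0.5   2.08  0.17  0.83 -0.47]
```

```bash
python3 -m creep '[[0.8,-0.05,0.2,0,0.5],[1.6,-0.1,0.5,-0.2,0.5],[2.4,-0.1,0.8,-0.38,0.5],[3.09,-0.1,1.18,-0.38,0.5],[3.09,-0.1,1.18,-0.38,0.5]]'
python3 - <<'E'
from h import *
plan(.453,.190,.067,1.484)
t=grab_frame("top");s=grab_frame("scene")
cv2.imwrite("pics/b.png",np.hstack([cv2.resize(t[150:290,140:260],(480,560)),cv2.resize(s[180:320,190:300],(320,407)).__class__ and cv2.copyMakeBorder(cv2.resize(s[180:320,190:268],(312,560)),0,0,0,0,0)]))
E
```

```text
clock: 2.4
position: [0.454, 0.1882, 0.1493]
tool_rot: [-3.14, -0.0, 1.479]
force: [0.2, -1.0, 0.3]
grip_width: 0.0427
finger_force: 0.0
units [ 0.028 -0.017  1.371] twist units (tool z down => -dyaw) -0.04
```

View pics/b.png

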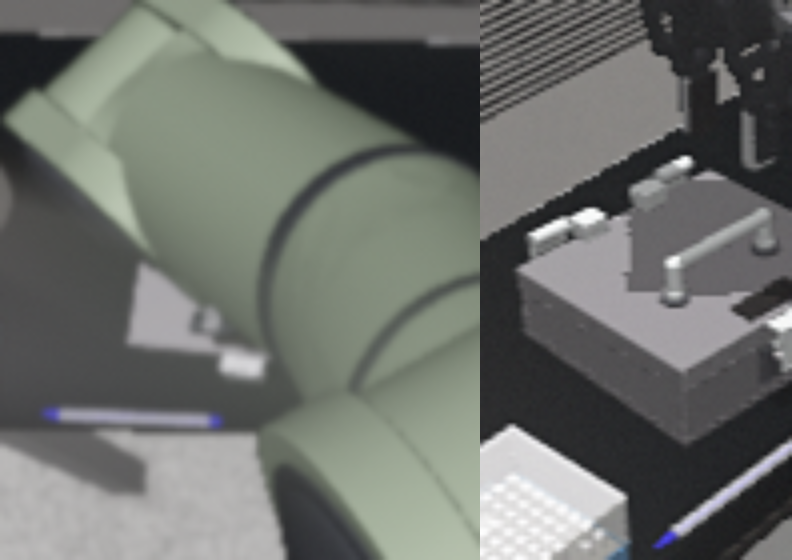

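The arm hides the case in the top view. The scene camera shows the bar from about (238,245.5) to (261,233) px, with the fingers above and behind it. I'll cross-check the bar's position from that view.

Run:
```python
from h import *
for z in(.077,.082):
    w=world("scene",[(238,245.5),(261.3,233.3)],z);print(w.round(4),w.mean(0).round(4))
```

```text
[[0.4665 0.222  0.077 ]
 [0.4587 0.1488 0.077 ]] [0.4626 0.1854 0.077 ]
[[0.4614 0.227  0.082 ]
 [0.4538 0.1543 0.082 ]] [0.4576 0.1907 0.082 ]
```

```bash
python3 -m creep '[[0.02,0.01,0.5,0,0.5],[0.02,0.01,1.0,0,0.5],[0.02,0.01,1.33,0,0.5],[0.02,0.01,1.33,0,0.5]]' && python3 -m creep '[[0,0,0,0,0],[0,0,0,0,0],[0,0,0,0,0],[0,0,0,0,0]]' 40
```

```text
clock: 3.0
position: [0.4552, 0.1857, 0.0705]
tool_rot: [-3.141, 0.001, 1.474]
force: [-0.6, -0.2, 0.4]
grip_width: 0.0428
finger_force: 0.0
clock: 3.5
position: [0.4559, 0.187, 0.0715]
tool_rot: [3.14, -0.0, 1.476]
force: [1.2, -2.7, 8.5]
grip_width: 0.0085
finger_force: 39.2
```

```bash
for i in 1; do python3 -m creep '[[0,0,-0.04,0,0],[0,0,-0.04,0,0]]'; done
python3 - <<'E'
from h import *
s=grab_frame("scene")
cv2.imwrite("pics/c.png",cv2.resize(s[180:300,190:310],(600,600),interpolation=2))
E
```

```text
clock: 3.75
position: [0.4557, 0.1871, 0.0735]
tool_rot: [3.141, -0.0, 1.476]
force: [4.0, -2.4, -2.4]
grip_width: 0.0082
finger_force: 38.9
```

View pics/c.png

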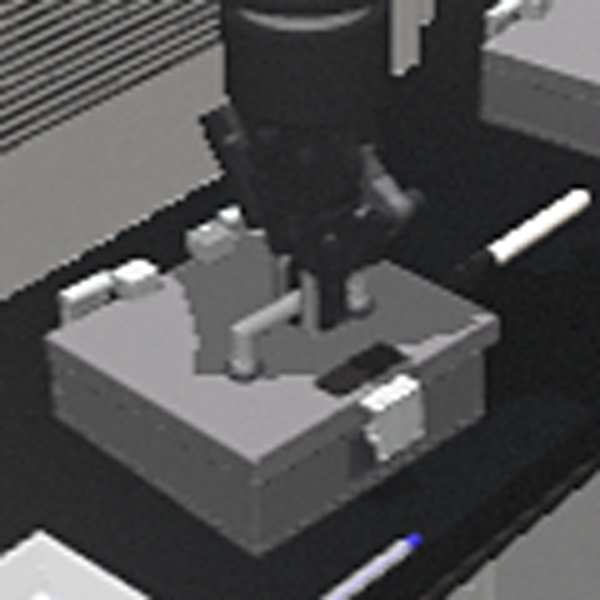

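The fingers straddle the bar and hold it near its middle, at about (310,300) in the crop. Now I'll pull up.

```bash
python3 -m creep '[[0,0,-0.05,0,0],[0,0,-0.1,0,0],[0,0,-0.1,0,0]]' 60;python3 -m creep '[[0,0,-0.05,0,0],[0,0,-0.1,0,0],[0,0,-0.1,0,0]]' 60
python3 - <<'E'
from h import *
s=grab_frame("scene")
cv2.imwrite("pics/d.png",cv2.resize(s[180:300,190:310],(600,600),interpolation=2))
E
```

```text
clock: 4.18
position: [0.4557, 0.1871, 0.0794]
tool_rot: [3.141, -0.0, 1.476]
force: [5.7, -2.1, -3.4]
grip_width: 0.0081
finger_force: 58.4
clock: 4.55
position: [0.456, 0.1871, 0.0855]
tool_rot: [3.14, -0.0, 1.476]
force: [7.8, -1.3, -4.3]
grip_width: 0.0083
finger_force: 58.4
```

View pics/d.png

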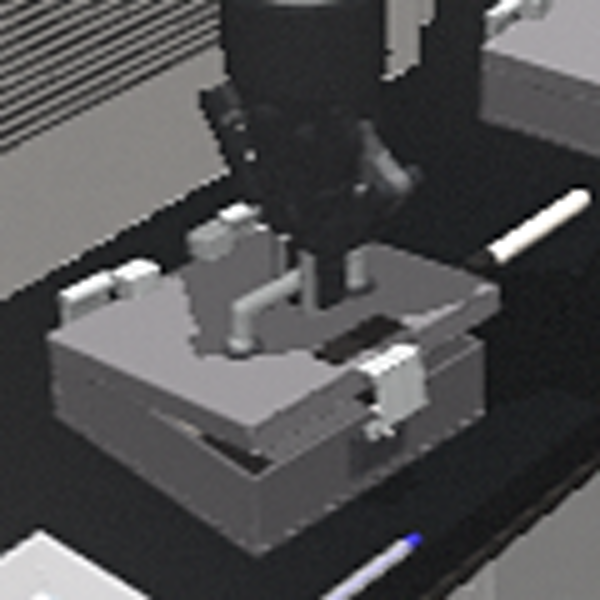

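The left lid lifted clearly: the gap shows at the front corner (260,460) and below the catch plate (395,420). I'll let it down and release.

```bash
python3 -m creep '[[0,0,0.07,0,0],[0,0,0.14,0,0],[0,0,0.2,0,0],[0,0,0.2,0,0]]';python3 -m creep '[[0,0,0,0,0.5],[0,0,0,0,0.5],[0,0,0,0,0.5],[0,0,-0.4,0,0.5],[0,0,-0.8,0,0.5]]'; python3 -c "
from h import *
s=status.observe();print(s['position'],s['grip_width']);c=-.087
plan(.455-.04*np.cos(c),.189-.04*np.sin(c),.085,1.484)"
```

```text
clock: 5.1
position: [0.4554, 0.1871, 0.0729]
tool_rot: [3.142, 0.0, 1.476]
force: [5.5, -3.2, -2.0]
grip_width: 0.0074
finger_force: 58.6
clock: 5.72
position: [0.4549, 0.1872, 0.1216]
tool_rot: [-3.141, 0.0, 1.477]
force: [0.3, 0.4, -0.2]
grip_width: 0.0425
finger_force: 0.0
[0.4548924  0.18724348 0.12164808] 0.042452813805434385
units [ 0.025 -0.667  0.611] twist units (tool z down => -dyaw) -0.05
```

```bash
python3 -m creep '[[0.03,-0.32,0,0,0],[0.03,-0.64,0,0,0],[0.03,-0.64,0.3,0,0],[0.03,-0.64,0.65,0,0],[0.03,-0.64,0.75,0,0]]'; python3 -m creep '[[0,0,0.05,0,0],[0,0,0.05,0,0]]'; python3 -c "
from h import *
s=grab_frame('scene')
cv2.imwrite('pics/e.png',cv2.resize(s[180:300,190:310],(600,600),interpolation=2))"
```

```text
clock: 6.35
position: [0.4166, 0.1925, 0.0754]
tool_rot: [-3.14, 0.001, 1.477]
force: [-0.5, -0.3, 0.5]
grip_width: 0.0
finger_force: 0.0
clock: 6.6
position: [0.4173, 0.1927, 0.0735]
tool_rot: [3.141, -0.0, 1.476]
force: [0.9, 0.1, -0.7]
grip_width: 0.0001
finger_force: 0.0
```

View pics/e.png

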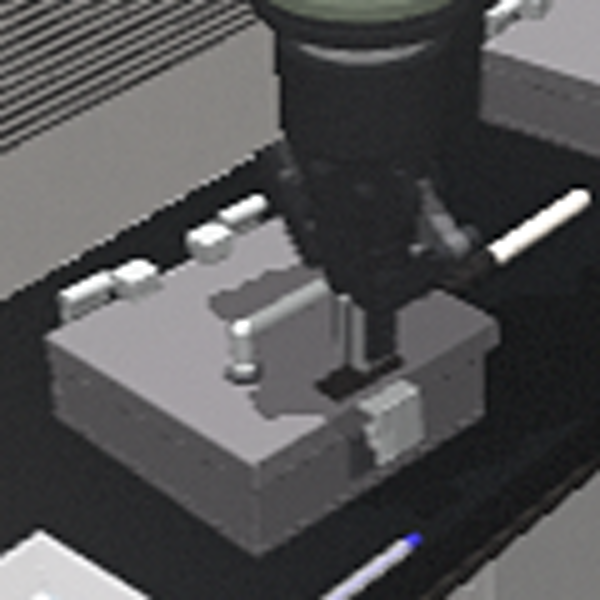

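The closed fingertips stand just over the black pad, at about (375,365) in the crop. I'll press in small steps.

```bash
python3 -m creep '[[0,0,0.05,0,0],[0,0,0.05,0,0]]';python3 -m creep '[[0,0,0.03,0,0],[0,0,0.03,0,0]]';python3 -m creep '[[0,0,0.03,0,0],[0,0,0.03,0,0]]'
```

```text
clock: 6.9
position: [0.4174, 0.1927, 0.0703]
tool_rot: [3.141, -0.0, 1.476]
force: [0.6, -0.4, 2.0]
grip_width: 0.0001
finger_force: 0.6
clock: 7.15
position: [0.4172, 0.1927, 0.0684]
tool_rot: [3.142, -0.0, 1.476]
force: [0.9, -0.4, 1.9]
grip_width: -0.0005
finger_force: 1.1
clock: 7.4
position: [0.417, 0.1925, 0.0664]
tool_rot: [-3.141, 0.0, 1.476]
force: [-0.8, -0.6, -0.4]
grip_width: -0.0002
finger_force: 0.0
```

```bash
python3 -m creep '[[0,0,0.03,0,0],[0,0,0.03,0,0]]';python3 -m creep '[[0,0,0.03,0,0],[0,0,0.03,0,0]]'
```

```text
clock: 7.65
position: [0.4171, 0.1926, 0.0646]
tool_rot: [-3.141, 0.0, 1.476]
force: [-0.4, -0.0, -0.2]
grip_width: 0.0002
finger_force: 0.0
clock: 7.9
position: [0.4173, 0.1927, 0.0636]
tool_rot: [3.141, 0.0, 1.476]
force: [-5.1, -2.2, 23.5]
grip_width: -0.0
finger_force: 11.6
```

```bash
python3 -m creep '[[0,0,0.02,0,0],[0,0,0.02,0,0]]'
```

```text
clock: 8.15
position: [0.4174, 0.1927, 0.0631]
tool_rot: [3.14, 0.0, 1.476]
force: [-9.7, -5.4, 46.3]
grip_width: -0.0
finger_force: 23.5
```

Pressed more than hard enough. I'll back off and return above the bar.

```bash
python3 -m creep '[[0,0,-0.5,0,0],[0,0,-1.0,0,0.5],[0,0.34,-1.0,0,0.5],[0,0.67,-1.0,0,0.5],[0,0.67,-1.0,0,0.5]]'; python3 -c "
from h import *
plan(.457,.1885,.068,1.484)"
```

```text
clock: 8.78
position: [0.458, 0.1886, 0.1216]
tool_rot: [3.141, -0.0, 1.475]
force: [-0.3, 0.5, -0.5]
grip_width: 0.0428
finger_force: 0.0
units [-0.003 -0.017  0.894] twist units (tool z down => -dyaw) -0.07
```

```bash
python3 -m creep '[[0,0,0.45,0,0.5],[0,0,0.87,0,0.5],[0,0,0.87,0,0.5]]' && python3 -m creep '[[0,0,0,0,0],[0,0,0,0,0],[0,0,0,0,0],[0,0,0,0,0]]' 60 && python3 -m creep '[[0,0,-0.06,0,0],[0,0,-0.12,0,0],[0,0,-0.12,0,0]]' && python3 -m creep '[[0,0,-0.06,0,0],[0,0,-0.08,0,0],[0,0,-0.08,0,0]]'; python3 -c "
from h import *
s=grab_frame('scene')
cv2.imwrite('pics/f.png',cv2.resize(s[180:300,190:310],(600,600),interpolation=2))"
```

```text
clock: 9.15
position: [0.4557, 0.1887, 0.0685]
tool_rot: [-3.139, 0.001, 1.477]
force: [0.3, 0.9, 1.4]
grip_width: 0.0425
finger_force: 0.0
clock: 9.65
position: [0.4576, 0.189, 0.0705]
tool_rot: [3.14, -0.001, 1.476]
force: [-1.7, -0.4, 8.1]
grip_width: 0.0073
finger_force: 58.6
clock: 10.02
position: [0.4574, 0.189, 0.0771]
tool_rot: [3.141, -0.001, 1.476]
force: [1.5, 2.4, -5.9]
grip_width: 0.0076
finger_force: 58.4
clock: 10.4
position: [0.4573, 0.1889, 0.0816]
tool_rot: [3.141, -0.0, 1.476]
force: [2.8, 3.1, -8.2]
grip_width: 0.0079
finger_force: 58.3
```

View pics/f.png

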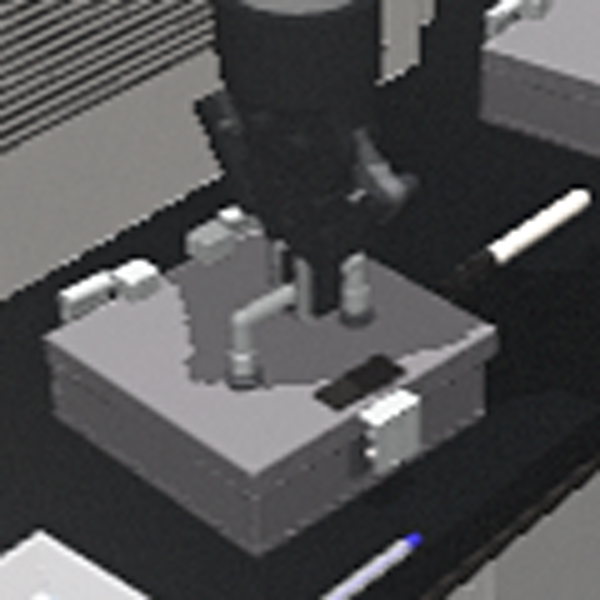

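It holds: the lid is flat and shut, and the posts are drawn out at (240,360) and (357,290) with 8 N of pull. I'll let the bar in, release, and go to the right case.

```bash
python3 -m creep '[[0,0,0.08,0,0],[0,0,0.17,0,0],[0,0,0.17,0,0]]' && python3 -m creep '[[0,0,0,0,0.5],[0,0,0,0,0.5],[0,0,0,0,0.5],[0,0,-0.8,0,0.5],[0,0,-1.6,0,0.5]]'; python3 -c "
from h import *
plan(.4905,-.1915,.16,1.685)"
```

```text
clock: 10.82
position: [0.4572, 0.1889, 0.0711]
tool_rot: [-3.141, 0.0, 1.476]
force: [1.9, 3.5, -2.2]
grip_width: 0.0076
finger_force: 59.1
clock: 11.45
position: [0.4567, 0.1887, 0.1684]
tool_rot: [-3.14, 0.0, 1.476]
force: [1.7, -1.4, -0.0]
grip_width: 0.0427
finger_force: 0.0
units [-6.255  1.158  0.141] twist units (tool z down => -dyaw) -1.49
```

```bash
python3 -m creep '[[-0.9,0.17,-0.2,0,0.5],[-1.8,0.33,-0.2,0,0.5],[-2.7,0.5,-0.2,0,0.5],[-3.6,0.67,-0.2,0,0.5],[-4.4,0.82,-0.1,-0.7,0.5]]'; python3 -m creep '[[-0.6,0.1,0,0,0.5],[-0.6,0.1,0,0,0.5]]'; python3 -c "
from h import *
plan(.4905,-.1915,.15,1.685)"
```

```text
clock: 12.08
position: [0.4813, -0.0808, 0.1737]
tool_rot: [3.141, 0.001, 1.575]
force: [1.1, 1.1, -0.4]
grip_width: 0.0427
finger_force: 0.0
clock: 12.32
position: [0.4871, -0.1174, 0.1731]
tool_rot: [-3.141, 0.001, 1.569]
force: [-0.3, 0.3, 0.3]
grip_width: 0.0429
finger_force: 0.0
units [-1.235  0.059  0.386] twist units (tool z down => -dyaw) -0.83
```

```bash
python3 -m creep '[[-0.62,0.03,0.2,-0.4,0.5],[-1.235,0.06,0.38,-0.83,0.5],[-1.235,0.06,0.38,-0.83,0.5]]'; python3 -c "
from h import *
plan(.4905,-.1915,.068,1.685)
s=grab_frame('scene')
cv2.imwrite('pics/g.png',cv2.resize(s[120:230,270:380],(600,600),interpolation=2))"
```

```text
clock: 12.7
position: [0.4905, -0.1902, 0.1497]
tool_rot: [-3.14, -0.0, 1.688]
force: [-0.4, 0.4, -0.0]
grip_width: 0.0427
finger_force: 0.0
units [-0.021  0.     1.362] twist units (tool z down => -dyaw) 0.02
```

View pics/g.png

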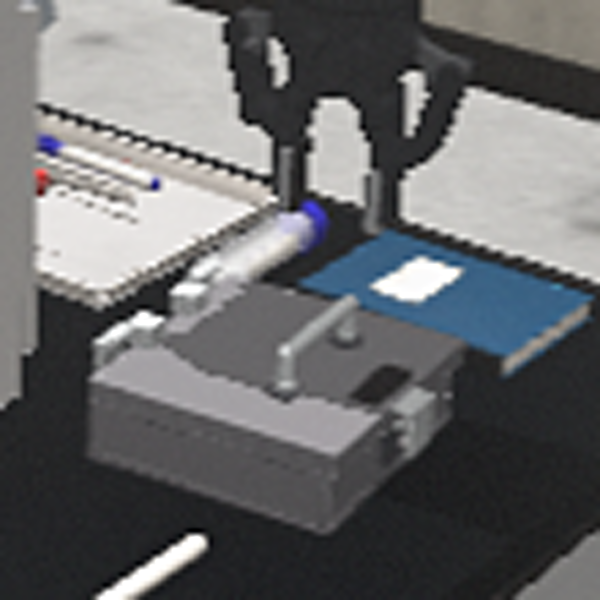

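The open fingers, with tips near (290,200) and (375,225), stand centred above the bar at (285-350, 300-350). I'll go down, grip and tug.

```bash
python3 -m creep '[[-0.02,0,0.5,0,0.5],[-0.02,0,1.0,0,0.5],[-0.02,0,1.34,0,0.5],[-0.02,0,1.34,0,0.5]]' && python3 -m creep '[[0,0,0,0,0],[0,0,0,0,0],[0,0,0,0,0],[0,0,0,0,0]]' 60 && python3 -m creep '[[0,0,-0.06,0,0],[0,0,-0.12,0,0],[0,0,-0.12,0,0]]' && python3 -m creep '[[0,0,-0.06,0,0],[0,0,-0.08,0,0],[0,0,-0.08,0,0]]'; python3 -c "
from h import *
s=grab_frame('scene')
cv2.imwrite('pics/i.png',cv2.resize(s[120:230,270:380],(600,600),interpolation=2))"
```

```text
clock: 13.25
position: [0.491, -0.188, 0.0696]
tool_rot: [-3.14, -0.001, 1.691]
force: [0.3, 0.6, 0.7]
grip_width: 0.0429
finger_force: 0.0
clock: 13.75
position: [0.492, -0.1897, 0.0712]
tool_rot: [3.14, 0.0, 1.69]
force: [-0.5, 1.8, 8.4]
grip_width: 0.0075
finger_force: 58.6
clock: 14.12
position: [0.4919, -0.1898, 0.0778]
tool_rot: [3.14, 0.0, 1.69]
force: [5.6, 2.4, -5.6]
grip_width: 0.0074
finger_force: 58.4
clock: 14.5
position: [0.4918, -0.1898, 0.0823]
tool_rot: [3.141, -0.0, 1.69]
force: [6.2, 1.7, -8.3]
grip_width: 0.0076
finger_force: 58.3
```

View pics/i.png

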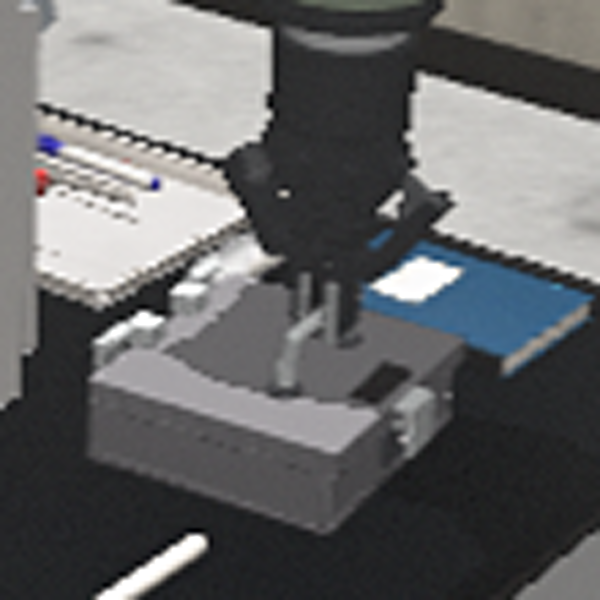

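The right lid stays flat while its bar draws out at 8 N, so it is caught. I'll let the bar in, release and lift clear.

```bash
python3 -m creep '[[0,0,0.08,0,0],[0,0,0.17,0,0],[0,0,0.17,0,0]]' && python3 -m creep '[[0,0,0,0,0.5],[0,0,0,0,0.5],[0,0,0,0,0.5],[0,0,-0.8,0,0.5],[0,0,-1.6,0,0.5]]' && python3 -m creep '[[0,0,-0.4,0,0.5],[0,0,-0.4,0,0.5],[0,0,-0.4,0,0.5],[0,0,-0.4,0,0.5]]'; python3 -c "
from h import *
s=grab_frame('scene')
cv2.imwrite('pics/j.png',cv2.resize(s[120:310,150:410],(780,570),interpolation=2))"
```

```text
clock: 14.92
position: [0.4917, -0.1898, 0.0719]
tool_rot: [3.141, -0.0, 1.69]
force: [4.3, 1.9, -2.1]
grip_width: 0.0073
finger_force: 58.9
clock: 15.55
position: [0.4909, -0.1897, 0.169]
tool_rot: [-3.14, -0.001, 1.69]
force: [0.6, 0.5, 0.9]
grip_width: 0.0422
finger_force: 0.0
clock: 16.05
position: [0.4909, -0.1898, 0.1911]
tool_rot: [-3.14, -0.001, 1.69]
force: [-0.5, 1.0, -0.4]
grip_width: 0.0426
finger_force: 0.0
```

View pics/j.png

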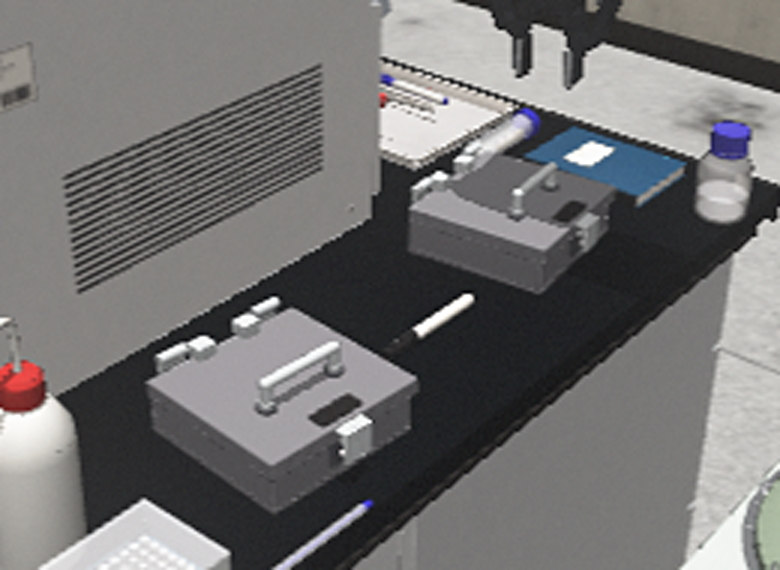

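Both cases are shut with their bars in, at (300,375) and (535,190). The bystanders in view are undisturbed and the gripper is clear.

```bash
python3 -c "
from workcell import bot
print(bot.job_done())"
```

```text
the job is handed in; nothing more can be done
None
```

The left lid was uncaught: it lifted when tugged, so I pressed it shut (peaking at about 46 N, well over the 12 to 15 N suggested) and a second tug held. The right lid held on its first tug. Both lids are shut with the handles let go, and the job was handed in at about 16 s with no verdict returned.

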